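# Zero the peak pointer of the joint tester

## Task

The joint tester still shows the peak of the last break, and the next sample is already on its anvils. Slide the window over the gauge open, turn the knob of the peak pointer anticlockwise all the way back to its zero stop, letting go and taking it afresh as often as you need, and slide the window fully shut again. Leave the sample in the press and the things lying on the bench where they are.

Things in the scene. Friction and masses are not known exactly. Their poses are not given: they have to be found in the camera images.
- tester: Bench tester for wood joints, fixed: a grey case 200 mm deep (x), 370 wide (y), 66 high, a screw press behind it. Origin: centre of the case's underside, on the bench; x points to the back (the press), y left along the case, z up. Left half: open well with the gauge; right half: closed flat deck. Rails along the front and back edges (inner edges x = -83, +83 mm, top 79 mm high) carry the window.
- dial (a point): Centre of the gauge's white dial, which lies face up, 23.5 mm above the bench, on the floor of an open well 160 x 160 mm with walls up to 66 mm; at (0, +90, 23.5) mm in the tester's frame. Black ticks round it, no figures; the zero mark is the first one, at the front left, the scale runs 270 degrees clockwise from there.
- peak_pointer (a joint): Black peak pointer, 56 mm long, with its round reset knob, on a vertical axis. Rad: 0 = against the zero stop (a small steel pin), lying over the shorter dark load pointer at the zero mark; grows clockwise seen from above, to 4.71. Resetting turns anticlockwise. Its direction in the tester's frame is 2.356 minus the value, anticlockwise from +x. It drags 0.05 N m and stays where left.
- reset_knob (a point): Point on the knob's axis at the height to grip, 55 mm above the bench, 7 mm below the knob's top. Round black fluted knob, 34 mm across, 32 to 62 mm above the bench, in the middle of the well; can be taken from above at any yaw once the window is open. 75 mm round its axis is free for fingers above 32 mm; the pointer turns at 28 to 30 mm.
- window (a joint): Clear sliding window in a dark frame, 176 mm square, 5 mm thick, its top 73.5 mm above the bench, over the gauge well. Metres: 0 = shut over the well; grows as it slides to the tester's -y (right) over the deck; 0.165 = fully open. It rubs with about 1.5 N and stays where it is left.
- window_pull (a point): Grip point of the window's pull: an upright aluminium bar near the window's right edge, 84 mm long along the tester's x, 12 mm thick along its y, from 73.5 to 107.5 mm above the bench. The point is in the bar's middle, 9 mm below its top (98.5 mm above the bench), and moves with the window. Nothing stands within 60 mm of the bar on either side.
- press_foot (a point): Middle of the foot of the screw press behind the case, on the bench, at (205, -30, 0) mm in the tester's frame. The foot is 170 (x) x 235 (y) mm; two columns, a crosshead at 177 to 209 mm and a tee handle up to 256 mm stand on it: keep the gripper clear of them.
- test_sample: Pine half-lap piece, 40 x 100 x 22 mm, lying loose across the two anvils of the press under the ram nose. Origin: centre of its underside. To be left alone.
- stile: Loose pine stile with a mortice, 44 x 190 x 34 mm, on the bench right of the tester. Origin: centre of its underside. To be left alone.
- pencil: Loose maroon pencil, 171 mm long, 7 mm thick, on the bench at the front right. Origin: about its middle. To be left alone.
- square: Loose small try square, 113 x 65 x 10 mm, on the bench at the right. Origin: centre of its underside. To be left alone.
- tape: Loose black tape measure, 54 x 84 x 74 mm, on the bench at the right. Origin: centre of its underside. To be left alone.

How it is judged:
By the outcome, as a careful person would: the job done as asked, in the order asked, and still so for the second after the job is handed in, with the robot touching nothing.
It also fails if it takes over 72 s, if anything falls off the work surface, if the arm or the gripper's body presses on something with over 40 N, if the wrist force passes 120 N, or if a joint passes its speed limit or range.

## Robot

A 6-joint arm with a two-finger parallel gripper is mounted at the origin on a cart in front of the work surface, level with it; the furniture and walls round the work are solid. World frame = base frame: x ahead of the robot, y to its left, z up, the work surface at z = 0. Lengths are in m, angles in degrees, forces in N, time in s.
With the tool pointing down it reaches from about 0.375 to 0.9 m from the base axis. Payload 3.1 kg.
Tool frame: the origin (TCP) lies midway between the tips of the shut fingers; the grasp point (between the pads) lies 19 mm behind it; z points along the fingers, y is the line along which they close (so a half turn about z gives the same grasp; the last joint's range is limited). The gripper opens to 87 mm and grips with 3 to 60 N. Pads are 19 mm wide; open, the fingers measure 117 mm over their backs; the gripper's body (75 mm by 190 mm) begins 51 mm behind the grasp point.
Start: joints at [54.574, 30.224, 82.088, -0, 67.689, -10.227], TCP at [0.266, 0.566, 0.223] pointing down, gripper open.
Joint ranges: [-176.69, 176.69], [-43.24, 126.21], [12.49, 139.97], [-82, 262], [0, 151.66], [-163.58, 163.58]. Speed limits (degrees/s): [159.86, 159.86, 180, 180, 180, 180].

## Interface

Orientations are given as a 3x3 rotation matrix whose columns are the frame's x, y, z axes.
In Python, from rig import read_state, capture, camera_info, hand_in gives the robot as it stands.
- The arm moves only by the tool drive_tool, never from a script. Its argument "motion" is a list of rows, each a list of 2 entries, a list of its own where there are three numbers: the shift along the tool's x, y, z in mm, then the turn, a rotation vector about the tool's x, y, z in rad. A call has 1 to 5 rows; each row shifts and turns the commanded pose from where the row before left it, along the tool's axes as they then stand; what a row does not reach is not made up. A row lasts 1/10 s, in which the tool goes at most 50 mm and 8.59 degrees, less where a joint would pass 70% of its speed; a pose out of reach is approached as far as the arm can. A call is refused whole if a number of a shift passes 50 or a number of a turn 0.15, either way. A call with a gripper value outside its range is refused whole. "gripper" is the opening, from 0 (shut) to 1 (fully open), set as the call begins (left out, the last holds). The fingers move at their own pace and stop on an object; the grip force is fixed at half the most. Time passes only in rows, so rows that do not move let the fingers close. It gives the time, the measured TCP pose, the force, the opening and the grip force at its end, in the units of the state.
- read_state(): the state, without advancing time (a new reading comes with each control period).
- capture(name): name is "scene" or "side" or "wrist"; returns the picture (480x640x3 uint8, red, green, blue); there is no depth.
- camera_info(name): a dict with "fovy" (degrees; the focal length in pixels is half the picture's height over the tangent of half this angle, whatever the lens; pixels are square), "cx", "cy" (the principal point, pixels), "k1" (the pictures are not rectified: a ray, as slopes to the right and down, at radius r is drawn at 1 + k1 r^2 times it, then the intrinsics apply), "xyz" and "orientation" of the camera in the world; the wrist camera has in their place "T_tool_cam" (4x4, takes a point from camera to tool coordinates, whose origin is the TCP and whose axes are the flange's). Camera axes: x right, y down, z forward; pixel columns grow to the right and rows downward; lengths in m; the calibration is good to about 2 mm. A picture is of the moment at which its call begins: read the wrist's pose just before it. camera_info takes no time and is no camera call.
- hand_in(): hands the job in; it is judged then, once.
The state is a dict: "time_s": time; "joint_positions": joint angles; "qvel": joint speeds; "tau": joint torques, N m; "position": TCP position; "tcp_rot": TCP orientation; "force": force on the tool from outside, world axes, zero at the start; "moment": the same for the moment, N m; "opening": opening from 0.0 (shut) to 1.0 (fully open); "grasp_force": force on a finger pad.
Only numpy, scipy, OpenCV 4.12 (cv2) and the standard library are available. Lean on these libraries where they do the work, as an engineer would, in place of code of your own. Each camera call takes 0.05 s, during which the arm holds its last target. There are 200 camera calls.

## Working session

There is one attempt and no reset: what is moved stays moved. The work goes in short steps, Python scripts to look and compute and a tool call to move; the robot and the scene stay as the last step left them, time stands still between calls to the robot, and variables do not carry over. Pictures are saved under pics/ and viewed, at most 10 in all, crops included, and the job is handed in when it is done.

Besides the shell and the picture viewer there is one more tool, called after "Call:" in YAML: its name, and indented under it one key for each argument. drive_tool: Moves the arm, as the interface text tells. Its arguments: {"type":"object","properties":{"motion":{"type":"array","items":{"type":"array"}},"gripper":{"type":"number"}},"required":["motion"]}

```bash
mkdir -p pics; python3 - <<'E'
from rig import *
import cv2
print(read_state())
for n in ("scene","side","wrist"):
    print(n,camera_info(n))
for n in ("scene","side"):
    cv2.imwrite(f"pics/{n}0.png",capture(n)[:,:,::-1])
E
```

```text
{'time_s': 0.0, 'joint_positions': array([ 5.45767774e+01,  3.02767853e+01,  8.21570385e+01,  6.20933175e-04,
        6.76897975e+01, -1.02299620e+01]), 'qvel': array([ 0.11497538, -0.02672551,  0.03518022,  0.1145431 ,  0.0813156 ,
       -0.05595982]), 'tau': array([ 1.55247177e-03, -4.40032125e+01, -1.76596838e+01,  6.33475115e-02,
        5.81895432e-02, -1.74246779e-04]), 'position': array([0.26560644, 0.56493681, 0.22159141]), 'tcp_rot': array([[-9.04875125e-01,  4.25675257e-01, -1.25873895e-03],
       [ 4.25676936e-01,  9.04873513e-01, -1.75240037e-03],
       [ 3.93046060e-04, -2.12151964e-03, -9.99997672e-01]]), 'force': array([ 0.09827064, -0.34463697,  0.60261374]), 'moment': array([ 0.00856381,  0.01269689, -0.02012494]), 'grasp_force': 0.0, 'opening': 0.9989907880761871}
scene {'fovy': 47.30909171438286, 'cx': 315.85642227148116, 'cy': 241.0408110425417, 'k1': -0.07487786694348325, 'xyz': array([-0.11859576, -0.5292766 ,  1.07154742]), 'orientation': array([[ 0.5168367 , -0.6522824 ,  0.55444341],
       [-0.85595253, -0.40508692,  0.32132515],
       [ 0.01500304, -0.64064987, -0.76768656]])}
side {'fovy': 43.17648682502976, 'cx': 310.0032120767784, 'cy': 240.31190680680112, 'k1': 0.06645429955606025, 'xyz': array([ 0.08373297, -1.29241705,  0.6066341 ]), 'orientation': array([[ 0.92583692, -0.12892717,  0.35525172],
       [-0.37768449, -0.3490569 ,  0.85762096],
       [ 0.01343242, -0.92819021, -0.37186355]])}
wrist {'fovy': 68.89225465353243, 'cx': 317.2495670163836, 'cy': 246.06924502541574, 'k1': -0.007669150127752347, 'T_tool_cam': array([[-1.64475159e-06, -9.60042002e-01, -2.79855954e-01,
         7.70693175e-02],
       [ 1.00000000e+00, -7.97181675e-06,  2.14700714e-05,
        -5.25597318e-04],
       [-2.28431307e-05, -2.79855954e-01,  9.60042001e-01,
        -1.62272429e-01],
       [ 0.00000000e+00,  0.00000000e+00,  0.00000000e+00,
         1.00000000e+00]])}
```

View pics/scene0.png

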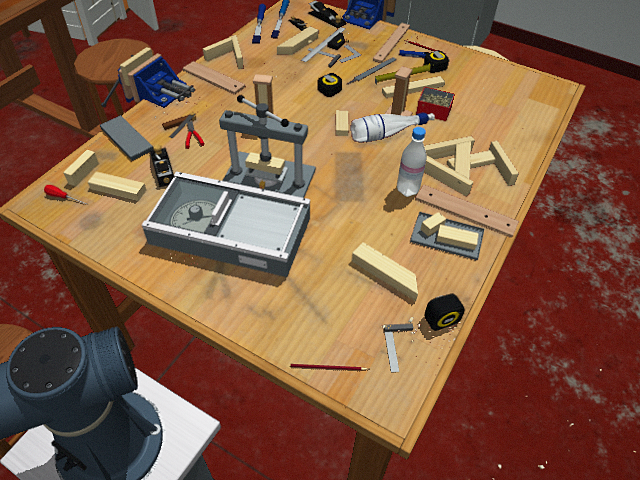

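View pics/side0.png

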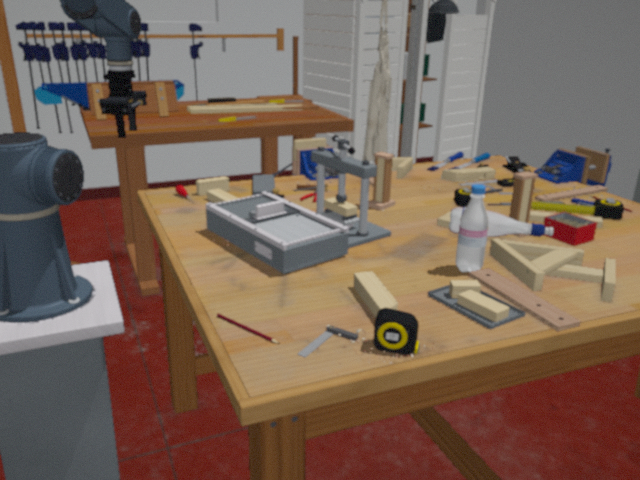

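The scene picture shows the tester: case corners at about (145,235), (288,275), (310,205) and (172,175), the pull at about (221,210) and the knob at about (195,212). I'll enlarge that area.

```bash
python3 - <<'E'
import cv2
i=cv2.imread("pics/scene0.png")[160:290,130:320]
cv2.imwrite("pics/c1.png",cv2.resize(i,None,fx=4,fy=4,interpolation=cv2.INTER_CUBIC))
E
```

```text
(no output)
```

View pics/c1.png

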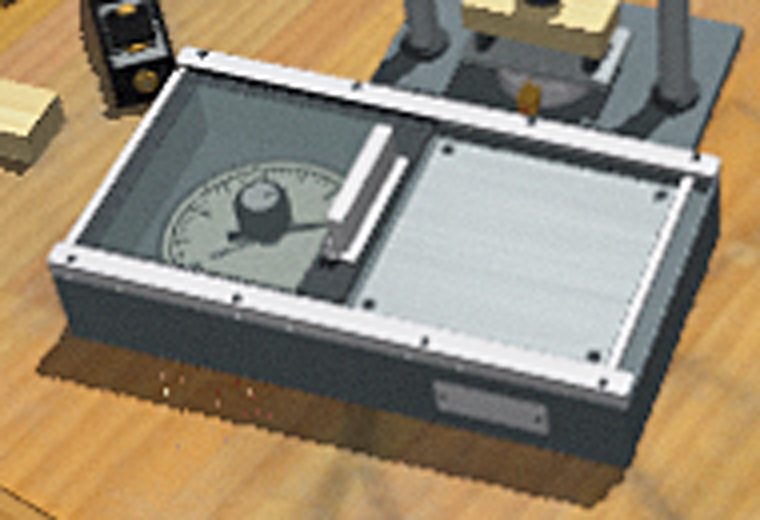

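The crop shows, in its own pixels, the rail-top outer corners at FL (50,258), BL (183,47), BR (720,160) and FR (630,397). The knob top is at (264,193), the pull top runs from (381,126) to (337,217), and the pointer tip is at right under the pull (330,225). Next I fit the pose.

```bash
cat > h.py <<'E'
import numpy as np
from rig import *
from scipy.spatial.transform import Rotation as R
def project(n,P,T=None):
    c=camera_info(n); f=240/np.tan(np.radians(c["fovy"]/2))
    if n=="wrist": M=T@c["T_tool_cam"]; o,p=M[:3,:3],M[:3,3]
    else: o,p=c["orientation"],c["xyz"]
    q=(np.atleast_2d(P)-p)@o; s=q[:,:2]/q[:,2:]
    s=s*(1+c["k1"]*(s**2).sum(1,keepdims=True))
    return s*f+[c["cx"],c["cy"]]
def tw(P,v):
    P=np.atleast_2d(P); c,s=np.cos(v[2]),np.sin(v[2])
    return np.c_[v[0]+c*P[:,0]-s*P[:,1],v[1]+s*P[:,0]+c*P[:,1],P[:,2]]
E
python3 - <<'E'
from h import *
from scipy.optimize import least_squares
px=np.array([[50,258],[183,47],[720,160],[630,397],[264,193],[381,126],[337,217]])/4+[130-.4,160-.4]
def pts(v): return np.array([[-.1,.185,.079],[.1,.185,.079],[.1,-.185,.079],[-.1,-.185,.079],[0,.09,.062],[.042,v[3],.1075],[-.042,v[3],.1075]])
r=least_squares(lambda v:(project("scene",tw(pts(v),v))-px).ravel(),[.55,.2,0,.0])
v=r.x; print(v,np.degrees(v[2])); print(r.fun.reshape(-1,2).round(1))
print("knob",tw([0,.09,.055],v),"pull",tw([0,v[3],.0985],v))
s=read_state(); T=np.eye(4);T[:3,:3]=s["tcp_rot"];T[:3,3]=s["position"]
print(project("side",tw(pts(v),v)).round(0).tolist())
E
```

```text
[0.56444208 0.12062567 0.27228847 0.01745024] 15.600980382185263
[[-0.9  0.9]
 [ 0.9 -0.7]
 [ 1.  -0.9]
 [-0.3 -0.2]
 [-0.7  0.9]
 [ 1.1 -0.8]
 [-0.9  0.4]]
knob [[0.54023781 0.20730989 0.055     ]] pull [[0.55974908 0.137433   0.0985    ]]
[[204.0, 204.0], [265.0, 191.0], [349.0, 228.0], [283.0, 246.0], [254.0, 212.0], [282.0, 200.0], [256.0, 206.0]]
```

```bash
cat >> h.py <<'E'
V=np.array([.5644,.1206,.2723])
def plan(xyz,yaw_y,N,state=None):
    """rows from the measured pose to TCP xyz, tool y-axis at yaw_y deg (world), pointing down; turn signed"""
    s=read_state(); p=s["position"]; A=R.from_matrix(s["tcp_rot"])
    a=np.radians(yaw_y); y=np.array([np.cos(a),np.sin(a),0]); z=np.array([0,0,-1.])
    B=R.from_matrix(np.c_[np.cross(y,z),y,z])
    w=(A.inv()*B).as_rotvec()/N
    C=A; d=(np.array(xyz)-p)/N
    for k in range(N):
        print(((C.inv().apply(d)*1000).round(1).tolist()),w.round(3).tolist()); C=C*R.from_rotvec(w)
E
python3 -c "
from h import *
plan([.5597,.1374,.17],105.6,14)"
```

```text
[-32.0, -18.7, 3.7] [-0.0, -0.0, -0.051]
[-31.0, -20.3, 3.7] [-0.0, -0.0, -0.051]
[-29.9, -21.8, 3.7] [-0.0, -0.0, -0.051]
[-28.8, -23.3, 3.7] [-0.0, -0.0, -0.051]
[-27.6, -24.8, 3.7] [-0.0, -0.0, -0.051]
[-26.3, -26.1, 3.7] [-0.0, -0.0, -0.051]
[-24.9, -27.4, 3.7] [-0.0, -0.0, -0.051]
[-23.5, -28.7, 3.7] [-0.0, -0.0, -0.051]
[-22.0, -29.8, 3.7] [-0.0, -0.0, -0.051]
[-20.4, -30.9, 3.7] [-0.0, -0.0, -0.051]
[-18.9, -31.9, 3.7] [-0.0, -0.0, -0.051]
[-17.2, -32.8, 3.7] [-0.0, -0.0, -0.051]
[-15.5, -33.7, 3.7] [-0.0, -0.0, -0.051]
[-13.8, -34.4, 3.7] [-0.0, -0.0, -0.051]
```

Call:
drive_tool:
  motion:
    - [[-32,-19,4],[0,0,-0.051]]
    - [[-31,-20,4],[0,0,-0.051]]
    - [[-30,-22,4],[0,0,-0.051]]
    - [[-29,-23,4],[0,0,-0.051]]
    - [[-28,-25,4],[0,0,-0.051]]
  gripper: 1

```text
time_s: 0.6
position: [0.3721, 0.4113, 0.202]
tcp_rot: [[-0.983, 0.181, -0.001], [0.181, 0.983, -0.0], [0.0, -0.001, -1.0]]
force: [0.4, 0.2, 0.3]
opening: 0.998
grasp_force: 0.0
```

Call:
drive_tool:
  motion:
    - [[-26,-26,4],[0,0,-0.051]]
    - [[-25,-27,4],[0,0,-0.051]]
    - [[-23,-29,4],[0,0,-0.051]]
    - [[-22,-30,3],[0,0,-0.051]]
    - [[-20,-31,3],[0,0,-0.051]]

```text
time_s: 1.1
position: [0.4763, 0.2587, 0.1841]
tcp_rot: [[-0.997, -0.072, -0.001], [-0.072, 0.997, -0.0], [0.001, -0.0, -1.0]]
force: [0.2, 0.2, 0.4]
opening: 0.996
grasp_force: 0.0
```

Call:
drive_tool:
  motion:
    - [[-19,-32,3],[0,0,-0.051]]
    - [[-17,-33,3],[0,0,-0.051]]
    - [[-16,-34,3],[0,0,-0.051]]
    - [[-14,-34,3],[0,0,-0.051]]
    - [[0,0,0],[0,0,0]]

```text
time_s: 1.6
position: [0.5638, 0.1342, 0.172]
tcp_rot: [[-0.964, -0.267, 0.002], [-0.267, 0.964, -0.001], [-0.002, -0.002, -1.0]]
force: [0.1, -0.5, 0.3]
opening: 1.001
grasp_force: 0.0
```

```bash
python3 - <<'E'
from h import *
import cv2
s=read_state(); T=np.eye(4);T[:3,:3]=s["tcp_rot"];T[:3,3]=s["position"]; np.save("T1.npy",T)
im=capture("wrist"); cv2.imwrite("pics/w1.png",im[:,:,::-1])
print(s["position"],s["joint_positions"].round(1))
P=np.array([[-.1,.185,.079],[.1,.185,.079],[.1,-.185,.079],[-.1,-.185,.079],[0,.09,.062],[.042,.0175,.1075],[-.042,.0175,.1075],[.083,.18,.079],[-.083,.18,.079]])
print(project("wrist",tw(P,V),T).round(0).tolist())
E
```

```text
[0.56378017 0.13415452 0.17196052] [ 2.40e+00  3.03e+01  9.17e+01 -1.00e-01  5.79e+01 -1.03e+02]
[[570.0, 104.0], [522.0, 359.0], [83.0, 360.0], [28.0, 106.0], [413.0, 240.0], [324.0, 313.0], [324.0, 196.0], [519.0, 342.0], [558.0, 131.0]]
```

View pics/w1.png

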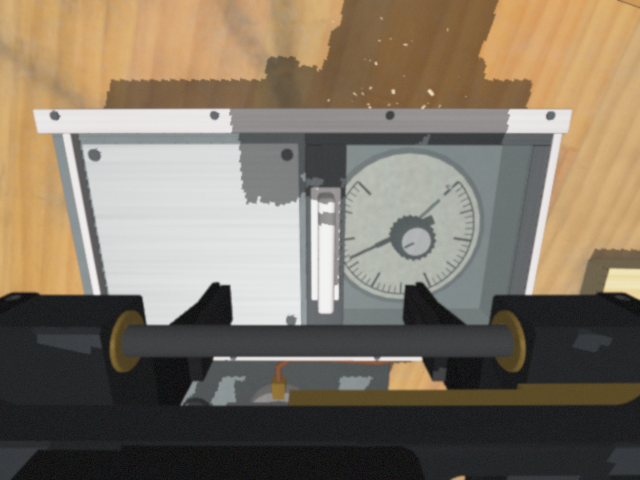

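The wrist view shows the pull's top at column ~326, rows 196–312 (predicted 324) and the knob top at (416,238) (predicted 413,240), so the fit holds to 1–2 mm. The peak pointer points to (347,260), a value of about 3.6 rad.

```bash
python3 -c "
from h import *
plan(np.r_[tw([0,.0185,0],V)[0,:2],.0795],105.6,5)"
```

```text
[0.3, 0.6, 18.5] [0.0, -0.0, -0.0]
[0.3, 0.6, 18.5] [0.0, -0.0, -0.0]
[0.3, 0.6, 18.5] [0.0, -0.0, -0.0]
[0.3, 0.6, 18.5] [0.0, -0.0, -0.0]
[0.3, 0.6, 18.5] [0.0, -0.0, -0.0]
```

Call:
drive_tool:
  motion:
    - [[1,1,20],[0,0,0]]
    - [[1,1,20],[0,0,0]]
    - [[0,1,20],[0,0,0]]
    - [[0,0,20],[0,0,0]]
    - [[0,0,12],[0,0,0]]

```text
time_s: 2.15
position: [0.5559, 0.1415, 0.0791]
tcp_rot: [[-0.962, -0.272, -0.003], [-0.272, 0.962, 0.0], [0.003, 0.001, -1.0]]
force: [-0.5, -0.4, 0.4]
opening: 1.001
grasp_force: 0.0
```

Call:
drive_tool:
  motion:
    - [[0,0,0],[0,0,0]]
    - [[0,0,0],[0,0,0]]
    - [[0,0,0],[0,0,0]]
    - [[0,0,0],[0,0,0]]
    - [[0,0,0],[0,0,0]]
  gripper: 0

```text
time_s: 2.65
position: [0.5584, 0.1404, 0.0814]
tcp_rot: [[-0.963, -0.271, 0.002], [-0.271, 0.963, 0.0], [-0.001, -0.0, -1.0]]
force: [-0.1, -0.9, 0.7]
opening: 0.633
grasp_force: 0.0
```

Call:
drive_tool:
  motion:
    - [[0,0,0],[0,0,0]]
    - [[0,0,0],[0,0,0]]
    - [[0,0,0],[0,0,0]]

```text
time_s: 2.95
position: [0.5579, 0.1403, 0.0806]
tcp_rot: [[-0.963, -0.271, 0.0], [-0.271, 0.963, 0.0], [-0.0, -0.0, -1.0]]
force: [0.1, 1.0, -0.0]
opening: 0.355
grasp_force: 0.0
```

Call:
drive_tool:
  motion:
    - [[0,0,0],[0,0,0]]
    - [[0,0,0],[0,0,0]]
    - [[0,0,0],[0,0,0]]
    - [[0,0,0],[0,0,0]]
    - [[0,0,0],[0,0,0]]

```text
time_s: 3.45
position: [0.5583, 0.1391, 0.0805]
tcp_rot: [[-0.963, -0.271, 0.0], [-0.271, 0.963, -0.002], [0.0, -0.002, -1.0]]
force: [0.6, -4.8, 0.2]
opening: 0.137
grasp_force: 30.0
```

Gripped. I'll slide it 160 mm along tool -y.

Call:
drive_tool:
  motion:
    - [[0,-10,0],[0,0,0]]
    - [[0,-20,0],[0,0,0]]
    - [[0,-20,0],[0,0,0]]
    - [[0,-20,0],[0,0,0]]
    - [[0,-20,0],[0,0,0]]

```text
time_s: 3.95
position: [0.582, 0.0534, 0.0805]
tcp_rot: [[-0.963, -0.27, -0.001], [-0.27, 0.963, 0.001], [0.001, 0.002, -1.0]]
force: [-0.2, 2.6, 0.6]
opening: 0.135
grasp_force: 30.0
```

Call:
drive_tool:
  motion:
    - [[0,-20,0],[0,0,0]]
    - [[0,-20,0],[0,0,0]]
    - [[0,-15,0],[0,0,0]]
    - [[0,-10,0],[0,0,0]]
    - [[0,-5,0],[0,0,0]]

```text
time_s: 4.45
position: [0.6008, -0.0144, 0.0805]
tcp_rot: [[-0.963, -0.27, -0.001], [-0.27, 0.963, 0.0], [0.001, 0.001, -1.0]]
force: [-2.7, 0.3, 2.5]
opening: 0.135
grasp_force: 30.0
```

Call:
drive_tool:
  motion:
    - [[0,-2,0],[0,0,0]]
    - [[0,-2,0],[0,0,0]]
    - [[0,0,0],[0,0,0]]
    - [[0,0,0],[0,0,0]]

```text
time_s: 4.85
position: [0.6016, -0.0173, 0.0805]
tcp_rot: [[-0.962, -0.272, -0.001], [-0.272, 0.962, -0.0], [0.001, 0.0, -1.0]]
force: [-3.7, -1.3, 3.2]
opening: 0.133
grasp_force: 30.0
```

Call:
drive_tool:
  motion:
    - [[0,-2,0],[0,0,0]]
    - [[0,-2,0],[0,0,0]]
    - [[0,0,0],[0,0,0]]
    - [[0,0,0],[0,0,0]]

```text
time_s: 5.25
position: [0.6023, -0.0199, 0.0805]
tcp_rot: [[-0.963, -0.271, -0.002], [-0.271, 0.963, 0.002], [0.002, 0.003, -1.0]]
force: [-5.4, 3.3, 4.9]
opening: 0.136
grasp_force: 30.0
```

```bash
python3 - <<'E'
from h import *
print(read_state()["force"].round(1), read_state()["position"].round(4))
a=np.array([.5583,.1391]);b=read_state()["position"][:2];print(np.linalg.norm(b-a),np.degrees(np.arctan2(*(b-a)[::-1]))+180)
E
```

```text
[-5.4  3.3  4.9] [ 0.6023 -0.0199  0.0805]
0.16502624433899007 105.47653418741746
```

Window fully open: 165.0 mm travelled. Now release and rise, and plan the move to the knob with a long unwinding turn.

Call:
drive_tool:
  motion:
    - [[0,0,0],[0,0,0]]
    - [[0,0,0],[0,0,0]]
    - [[0,0,0],[0,0,0]]
    - [[0,0,0],[0,0,0]]
    - [[0,0,0],[0,0,0]]
  gripper: 0.65

```text
time_s: 5.75
position: [0.6039, -0.0216, 0.0806]
tcp_rot: [[-0.963, -0.271, 0.001], [-0.271, 0.963, -0.0], [-0.001, -0.0, -1.0]]
force: [0.3, 0.2, -0.1]
opening: 0.505
grasp_force: 0.0
```

Call:
drive_tool:
  motion:
    - [[0,0,-10],[0,0,0]]
    - [[0,0,-20],[0,0,0]]
    - [[0,0,-30],[0,0,0]]
    - [[0,0,-10],[0,0,0]]
    - [[0,0,0],[0,0,0]]

```text
time_s: 6.25
position: [0.6049, -0.0217, 0.1528]
tcp_rot: [[-0.963, -0.271, 0.005], [-0.271, 0.963, -0.001], [-0.004, -0.002, -1.0]]
force: [0.8, 1.3, 0.2]
opening: 0.652
grasp_force: 0.0
```

```bash
python3 - <<'E'
from h import *
from scipy.optimize import fsolve
T=np.load("T1.npy")
k=fsolve(lambda q:project("wrist",[q[0],q[1],.062],T)[0]-[415.5,238],[.54,.207]);print("knob wrist",k, "scene",tw([0,.09,0],V))
s=read_state();p=s["position"];A=R.from_matrix(s["tcp_rot"]);print(p,s["joint_positions"].round(1),s["opening"])
k=(k+tw([0,.09,0],V)[0,:2])/2
d=np.r_[k,p[2]]-p; C=A
for i in range(10):
    print((C.inv().apply(d/10)*1000).round(0)); C=C*R.from_rotvec([0,0,.14])
E
```

```text
knob wrist [0.53835025 0.20874974] scene [[0.54019473 0.20728394 0.        ]]
[ 0.604921   -0.02170281  0.15277298] [ -12.6   33.5   89.    -0.    57.3 -118.3] 0.6524928556415904
[ 0. 24. -0.]
[ 3. 24. -0.]
[ 7. 23. -0.]
[10. 22. -0.]
[13. 20. -0.]
[15. 18. -0.]
[18. 16. -0.]
[20. 13. -0.]
[22. 10. -0.]
[23.  7. -0.]
```

Call:
drive_tool:
  motion:
    - [[0,24,0],[0,0,0.14]]
    - [[3,24,0],[0,0,0.14]]
    - [[7,23,0],[0,0,0.14]]
    - [[10,22,0],[0,0,0.14]]
    - [[13,20,0],[0,0,0.14]]

```text
time_s: 6.75
position: [0.569, 0.0951, 0.1491]
tcp_rot: [[-0.908, 0.419, -0.003], [0.419, 0.908, 0.0], [0.002, -0.001, -1.0]]
force: [0.4, -0.6, 0.3]
opening: 0.651
grasp_force: 0.0
```

Call:
drive_tool:
  motion:
    - [[15,18,0],[0,0,0.14]]
    - [[18,16,0],[0,0,0.14]]
    - [[20,13,0],[0,0,0.14]]
    - [[22,10,0],[0,0,0.14]]
    - [[23,7,0],[0,0,0.14]]

```text
time_s: 7.25
position: [0.5354, 0.2097, 0.1491]
tcp_rot: [[-0.425, 0.905, -0.003], [0.905, 0.425, -0.0], [0.001, -0.003, -1.0]]
force: [1.1, 0.3, -0.5]
opening: 0.653
grasp_force: 0.0
```

Call:
drive_tool:
  motion:
    - [[0,0,0],[0,0,0.14]]
    - [[0,0,0],[0,0,0.14]]
    - [[0,0,0],[0,0,0.14]]
    - [[0,0,0],[0,0,0.14]]
    - [[0,0,0],[0,0,0.14]]

```text
time_s: 7.75
position: [0.5357, 0.2089, 0.1491]
tcp_rot: [[0.258, 0.966, -0.003], [0.966, -0.258, -0.0], [-0.001, -0.002, -1.0]]
force: [0.2, 0.6, 0.6]
opening: 0.653
grasp_force: 0.0
```

Call:
drive_tool:
  motion:
    - [[0,0,0],[0,0,0.14]]
    - [[0,0,0],[0,0,0.14]]
    - [[0,0,0],[0,0,0.14]]
    - [[0,0,0],[0,0,0.14]]
    - [[0,0,0],[0,0,0.14]]

```text
time_s: 8.25
position: [0.5357, 0.2088, 0.1491]
tcp_rot: [[0.82, 0.573, -0.003], [0.573, -0.82, -0.0], [-0.002, -0.001, -1.0]]
force: [0.8, -0.2, -0.3]
opening: 0.651
grasp_force: 0.0
```

Call:
drive_tool:
  motion:
    - [[0,0,0],[0,0,0.14]]
    - [[0,0,0],[0,0,0.14]]
    - [[0,0,0],[0,0,0.14]]
    - [[0,0,0],[0,0,0.14]]
    - [[0,0,0],[0,0,0.14]]

```text
time_s: 8.75
position: [0.5358, 0.2087, 0.1491]
tcp_rot: [[0.996, -0.09, -0.003], [-0.09, -0.996, -0.0], [-0.003, 0.001, -1.0]]
force: [0.6, -1.2, -0.9]
opening: 0.651
grasp_force: 0.0
```

Call:
drive_tool:
  motion:
    - [[0,0,0],[0,0,0.14]]
    - [[0,0,0],[0,0,0]]
    - [[0,0,0],[0,0,0]]

```text
time_s: 9.05
position: [0.5361, 0.2089, 0.1496]
tcp_rot: [[0.976, -0.219, -0.002], [-0.219, -0.976, -0.0], [-0.002, 0.001, -1.0]]
force: [-1.0, 0.1, 0.2]
opening: 0.652
grasp_force: 0.0
```

```bash
python3 - <<'E'
from h import *
import cv2
s=read_state(); T=np.eye(4);T[:3,:3]=s["tcp_rot"];T[:3,3]=s["position"]; np.save("T2.npy",T)
cv2.imwrite("pics/w2.png",capture("wrist")[:,:,::-1])
print(s["position"],s["joint_positions"].round(1))
print(project("wrist",[[.5393,.2080,.062]],T),project("scene",[[.5393,.2080,.062]]))
plan([.5393,.2080,.036],-104.5,6)
E
```

```text
[0.53609103 0.20885863 0.14960827] [ 10.2  31.8  93.3  -0.   55.  112.8]
[[316.74014016 246.21858424]] [[194.47494444 208.91962114]]
[0.6, 0.0, 19.0] [0.0, 0.0, 0.005]
[0.6, 0.0, 19.0] [0.0, 0.0, 0.005]
[0.5, 0.0, 19.0] [0.0, 0.0, 0.005]
[0.5, 0.0, 19.0] [0.0, 0.0, 0.005]
[0.5, 0.0, 19.0] [0.0, 0.0, 0.005]
[0.5, 0.0, 19.0] [0.0, 0.0, 0.005]
```

View pics/w2.png

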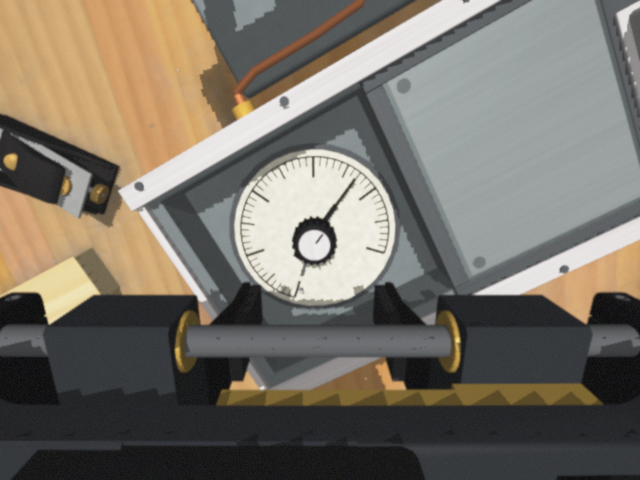

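Knob top is at (314,244) and the pointer tip at (354,180), so the value is about 3.4 rad. The combined knob estimate is (0.540, 0.209). I'll descend and grip.

Call:
drive_tool:
  motion:
    - [[2,-1,20],[0,0,0]]
    - [[1,0,20],[0,0,0]]
    - [[1,0,20],[0,0,0]]
    - [[0,0,20],[0,0,0]]
    - [[0,0,20],[0,0,0]]

```text
time_s: 9.6
position: [0.5408, 0.209, 0.0496]
tcp_rot: [[0.975, -0.22, -0.0], [-0.22, -0.975, -0.0], [-0.0, 0.0, -1.0]]
force: [-0.2, 0.1, -0.3]
opening: 0.653
grasp_force: 0.0
```

Call:
drive_tool:
  motion:
    - [[0,0,10],[0,0,0]]
    - [[0,0,3],[0,0,0]]
    - [[0,0,0],[0,0,0]]

```text
time_s: 9.9
position: [0.5409, 0.2091, 0.0374]
tcp_rot: [[0.975, -0.222, -0.0], [-0.222, -0.975, -0.0], [-0.0, 0.0, -1.0]]
force: [-0.1, 0.3, 1.5]
opening: 0.653
grasp_force: 0.0
```

Call:
drive_tool:
  motion:
    - [[0,0,0],[0,0,0]]
    - [[0,0,0],[0,0,0]]
    - [[0,0,0],[0,0,0]]
    - [[0,0,0],[0,0,0]]
    - [[0,0,0],[0,0,0]]
  gripper: 0

```text
time_s: 10.4
position: [0.5415, 0.21, 0.0382]
tcp_rot: [[0.975, -0.223, 0.002], [-0.223, -0.975, 0.002], [0.002, -0.002, -1.0]]
force: [-0.2, 3.7, 1.9]
opening: 0.386
grasp_force: 30.0
```

Call:
drive_tool:
  motion:
    - [[0,0,0],[0,0,0]]
    - [[0,0,0],[0,0,0]]

```text
time_s: 10.6
position: [0.5415, 0.21, 0.0382]
tcp_rot: [[0.975, -0.223, 0.002], [-0.223, -0.975, 0.001], [0.001, -0.002, -1.0]]
force: [0.4, 5.9, 4.1]
opening: 0.387
grasp_force: 30.0
```

```bash
python3 -c "
from h import *
s=read_state();print(s['position'],s['force'],s['moment'],s['opening'],s['grasp_force'])"
```

```text
[0.54148872 0.20996383 0.0382219 ] [0.36648544 5.85052527 4.10703033] [0.8802433  0.21969102 0.03162281] 0.3872192289214373 29.998650206252933
```

Call:
drive_tool:
  motion:
    - [[0,0,0],[0,0,-0.08]]
    - [[0,0,0],[0,0,-0.12]]
    - [[0,0,0],[0,0,-0.12]]
    - [[0,0,0],[0,0,-0.12]]
    - [[0,0,0],[0,0,-0.12]]

```text
time_s: 11.1
position: [0.5415, 0.2101, 0.0383]
tcp_rot: [[0.943, 0.333, 0.002], [0.333, -0.943, 0.002], [0.002, -0.001, -1.0]]
force: [-1.1, 5.8, 3.7]
opening: 0.388
grasp_force: 30.0
```

Call:
drive_tool:
  motion:
    - [[0,0,0],[0,0,-0.12]]
    - [[0,0,0],[0,0,-0.12]]
    - [[0,0,0],[0,0,-0.12]]
    - [[0,0,0],[0,0,-0.12]]
    - [[0,0,0],[0,0,-0.12]]

```text
time_s: 11.6
position: [0.5415, 0.2101, 0.0382]
tcp_rot: [[0.59, 0.807, 0.002], [0.807, -0.59, 0.002], [0.002, 0.0, -1.0]]
force: [-0.9, 6.2, 4.9]
opening: 0.386
grasp_force: 30.0
```

```bash
python3 -c "
from h import *
s=read_state();print(s['position'],s['force'],s['moment'],s['opening'],s['grasp_force'],s['joint_positions'])"
```

```text
[0.54148111 0.21010245 0.03823602] [-0.87129579  6.18279477  4.9340844 ] [ 0.91319359  0.14898242 -0.02023746] 0.3862266065343026 29.998524324037135 [10.14753336 41.94140738 96.20002642  0.11717428 41.74089193 46.2084917 ]
```

Call:
drive_tool:
  motion:
    - [[0,0,0],[0,0,-0.12]]
    - [[0,0,0],[0,0,-0.12]]
    - [[0,0,0],[0,0,-0.12]]
    - [[0,0,0],[0,0,-0.12]]
    - [[0,0,0],[0,0,-0.12]]

```text
time_s: 12.1
position: [0.5414, 0.2101, 0.0382]
tcp_rot: [[0.031, 1.0, 0.002], [1.0, -0.031, 0.002], [0.002, 0.002, -1.0]]
force: [-1.0, 6.4, 5.0]
opening: 0.39
grasp_force: 30.0
```

Call:
drive_tool:
  motion:
    - [[0,0,0],[0,0,-0.12]]
    - [[0,0,0],[0,0,-0.12]]
    - [[0,0,0],[0,0,-0.12]]
    - [[0,0,0],[0,0,-0.12]]
    - [[0,0,0],[0,0,-0.12]]

```text
time_s: 12.6
position: [0.5414, 0.2102, 0.0382]
tcp_rot: [[-0.539, 0.842, 0.002], [0.842, 0.539, 0.002], [0.001, 0.002, -1.0]]
force: [-0.5, 5.9, 4.5]
opening: 0.385
grasp_force: 30.0
```

Call:
drive_tool:
  motion:
    - [[0,0,0],[0,0,-0.12]]
    - [[0,0,0],[0,0,-0.12]]
    - [[0,0,0],[0,0,-0.12]]
    - [[0,0,0],[0,0,-0.12]]
    - [[0,0,0],[0,0,-0.12]]

```text
time_s: 13.1
position: [0.5413, 0.2101, 0.0382]
tcp_rot: [[-0.92, 0.391, 0.001], [0.391, 0.92, 0.002], [-0.001, 0.002, -1.0]]
force: [-0.7, 5.9, 4.3]
opening: 0.391
grasp_force: 30.0
```

```bash
python3 -c "
from h import *
import cv2
s=read_state();print(s['position'],s['force'],s['moment'],s['joint_positions'])
cv2.imwrite('pics/w3.png',capture('wrist')[:,:,::-1])
i=capture('scene')[:,:,::-1][160:290,130:320]
cv2.imwrite('pics/s3.png',cv2.resize(i,None,fx=4,fy=4,interpolation=cv2.INTER_CUBIC))
"
```

```text
[0.54133092 0.21012338 0.03823303] [-0.7217499  5.8850643  4.3206471] [0.96154545 0.12733313 0.00380713] [ 10.15085814  41.93947978  96.20717293   0.12108974  41.75245925
 -56.92586054]
```

View pics/w3.png

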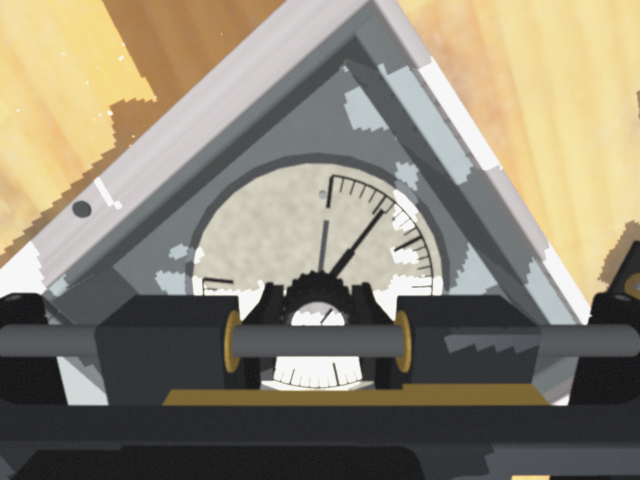

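The wrist view shows the peak pointer tip at (382,210), about 30–35° short of the zero mark at (331,190) and pin at (323,194). I'll continue gently, watching the moment.

Call:
drive_tool:
  motion:
    - [[0,0,0],[0,0,-0.1]]
    - [[0,0,0],[0,0,-0.1]]
    - [[0,0,0],[0,0,-0.1]]
    - [[0,0,0],[0,0,-0.05]]
    - [[0,0,0],[0,0,-0.05]]

```text
time_s: 13.7
position: [0.5413, 0.2101, 0.0382]
tcp_rot: [[-1.0, 0.005, 0.001], [0.005, 1.0, 0.002], [-0.001, 0.002, -1.0]]
force: [-0.6, 5.1, 4.7]
opening: 0.389
grasp_force: 30.0
```

```bash
python3 -c "
from h import *
import cv2
s=read_state();print(s['moment'],s['joint_positions'][5])
i=capture('wrist')[:,:,::-1][140:340,180:460]
cv2.imwrite('pics/w4.png',cv2.resize(i,None,fx=2.5,fy=2.5,interpolation=cv2.INTER_CUBIC))
"
```

```text
[ 1.03237383  0.13593466 -0.05773914] -79.67806164660009
```

View pics/w4.png

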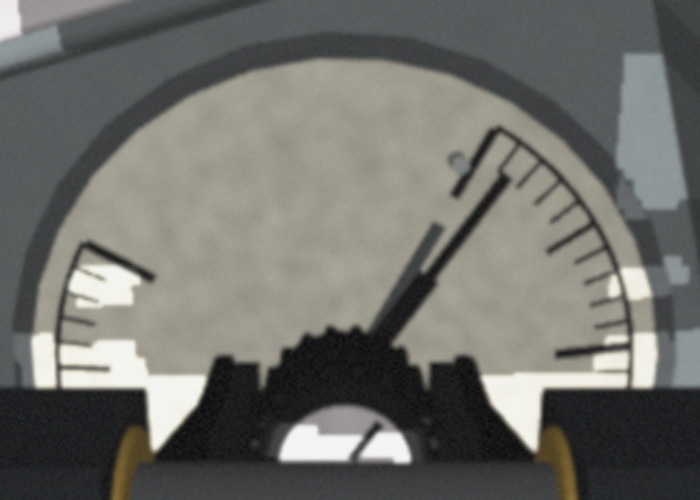

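The pointer tip (508,178 in the crop) is still fixed to the gripper, so no slip. It is about 8–9° short of the zero mark.

Call:
drive_tool:
  motion:
    - [[0,0,0],[0,0,-0.05]]
    - [[0,0,0],[0,0,-0.04]]
    - [[0,0,0],[0,0,0]]

```text
time_s: 14.05
position: [0.5413, 0.2101, 0.0382]
tcp_rot: [[-0.996, -0.084, 0.001], [-0.084, 0.996, 0.002], [-0.002, 0.001, -1.0]]
force: [-1.8, 5.2, 5.4]
opening: 0.387
grasp_force: 30.0
```

```bash
python3 -c "
from rig import *
s=read_state();print(s['moment'],s['joint_positions'][5])"
```

```text
[1.11312742 0.16292855 0.02162495] -84.77239731701052
```

Call:
drive_tool:
  motion:
    - [[0,0,0],[0,0,-0.03]]
    - [[0,0,0],[0,0,0]]
    - [[0,0,0],[0,0,0]]

```text
time_s: 14.35
position: [0.5413, 0.2101, 0.0382]
tcp_rot: [[-0.994, -0.111, 0.001], [-0.111, 0.994, 0.002], [-0.001, 0.002, -1.0]]
force: [-0.9, 5.6, 5.5]
opening: 0.389
grasp_force: 30.0
```

```bash
python3 -c "
from rig import *
s=read_state();print(s['moment'],s['joint_positions'][5])"
```

```text
[ 1.05568578  0.16497848 -0.44193557] -86.35606169355506
```

Call:
drive_tool:
  motion:
    - [[0,0,0],[0,0,-0.03]]
    - [[0,0,0],[0,0,0]]
    - [[0,0,0],[0,0,0]]

```text
time_s: 14.65
position: [0.5417, 0.2101, 0.0382]
tcp_rot: [[-0.99, -0.14, 0.002], [-0.14, 0.99, 0.003], [-0.002, 0.002, -1.0]]
force: [-0.3, 6.5, 3.9]
opening: 0.389
grasp_force: 30.0
```

```bash
python3 -c "
from rig import *
import cv2
s=read_state();print(s['moment'],s['joint_positions'][5])
i=capture('wrist')[:,:,::-1][140:340,180:460]
cv2.imwrite('pics/w5.png',cv2.resize(i,None,fx=2.5,fy=2.5,interpolation=cv2.INTER_CUBIC))"
```

```text
[ 1.13200196  0.03748101 -0.55007385] -88.04406958918254
```

View pics/w5.png

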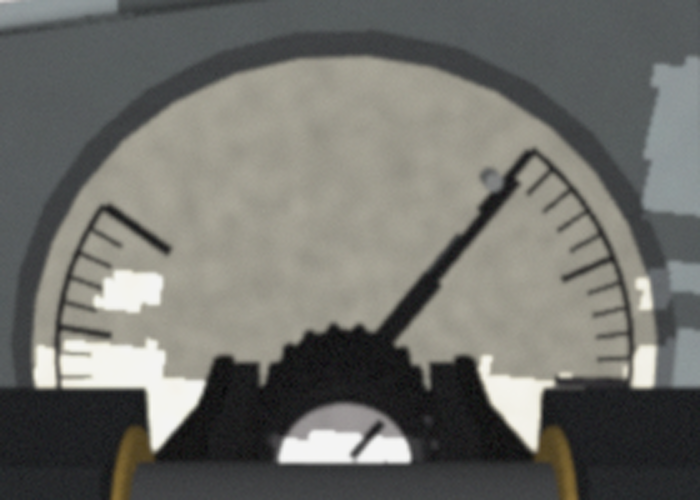

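The pointer now lies over the load pointer at the zero mark, against the pin at (490,180), and the moment rose to 0.55 N m, which is the stop. Release and rise, then check.

Call:
drive_tool:
  motion:
    - [[0,0,0],[0,0,0]]
    - [[0,0,0],[0,0,0]]
    - [[0,0,0],[0,0,0]]
    - [[0,0,0],[0,0,0]]
    - [[0,0,0],[0,0,0]]
  gripper: 0.65

```text
time_s: 15.2
position: [0.5406, 0.2087, 0.0373]
tcp_rot: [[-0.99, -0.144, -0.001], [-0.144, 0.99, -0.0], [0.001, -0.0, -1.0]]
force: [0.6, -0.5, 0.0]
opening: 0.639
grasp_force: 0.0
```

Call:
drive_tool:
  motion:
    - [[0,0,-10],[0,0,0]]
    - [[0,0,-25],[0,0,0]]
    - [[0,0,-35],[0,0,0]]
    - [[0,0,-35],[0,0,0]]
    - [[0,0,-10],[0,0,0]]

```text
time_s: 15.7
position: [0.5433, 0.2095, 0.157]
tcp_rot: [[-0.99, -0.144, 0.008], [-0.144, 0.99, 0.001], [-0.008, 0.0, -1.0]]
force: [0.2, 0.0, 0.3]
opening: 0.648
grasp_force: 0.0
```

Call:
drive_tool:
  motion:
    - [[0,0,0],[0,0,0]]

```text
time_s: 15.8
position: [0.5421, 0.2093, 0.1549]
tcp_rot: [[-0.99, -0.144, 0.005], [-0.144, 0.99, 0.001], [-0.005, 0.0, -1.0]]
force: [-0.1, -0.3, 0.6]
opening: 0.65
grasp_force: 0.0
```

```bash
python3 -c "
from h import *
import cv2
cv2.imwrite('pics/w6.png',capture('wrist')[:,:,::-1])
print(read_state()['position'],read_state()['opening'])
plan([.6039,-.0216,.1528],105.5,8)"
```

```text
[0.54090731 0.20905019 0.15320672] 0.6458740840453583
[-3.6, -29.7, 0.1] [-0.0, 0.0, -0.016]
[-3.2, -29.7, 0.1] [-0.0, 0.0, -0.016]
[-2.7, -29.8, 0.1] [-0.0, 0.0, -0.016]
[-2.2, -29.8, 0.1] [-0.0, 0.0, -0.016]
[-1.8, -29.8, 0.1] [-0.0, 0.0, -0.016]
[-1.3, -29.9, 0.1] [-0.0, 0.0, -0.016]
[-0.8, -29.9, 0.1] [-0.0, 0.0, -0.016]
[-0.4, -29.9, 0.1] [-0.0, 0.0, -0.016]
```

View pics/w6.png

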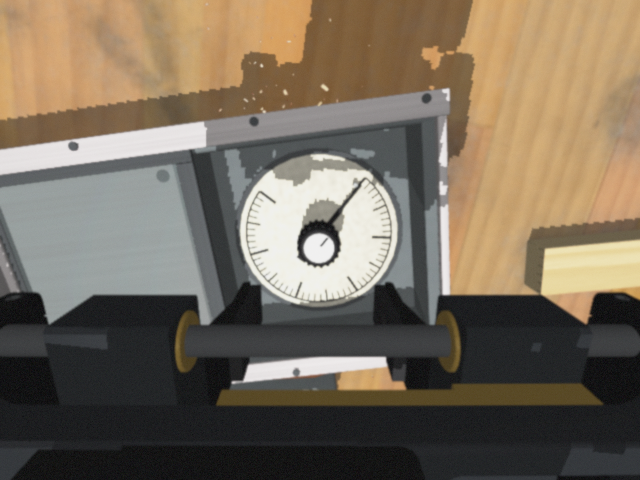

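The pointer stays at the zero mark (364,180) with the hand clear. Back to the pull, then descend and grip.

Call:
drive_tool:
  motion:
    - [[-4,-30,0],[0,0,-0.016]]
    - [[-3,-30,0],[0,0,-0.016]]
    - [[-3,-30,0],[0,0,-0.016]]
    - [[-2,-30,0],[0,0,-0.016]]
    - [[-2,-30,0],[0,0,-0.016]]

```text
time_s: 16.35
position: [0.5795, 0.0627, 0.1503]
tcp_rot: [[-0.975, -0.223, -0.005], [-0.223, 0.975, 0.0], [0.004, 0.001, -1.0]]
force: [0.5, 0.3, -0.0]
opening: 0.648
grasp_force: 0.0
```

Call:
drive_tool:
  motion:
    - [[-1,-30,0],[0,0,-0.016]]
    - [[-1,-30,0],[0,0,-0.016]]
    - [[0,-29,0],[0,0,-0.016]]
    - [[0,0,0],[0,0,0]]
    - [[0,0,0],[0,0,0]]

```text
time_s: 16.85
position: [0.6027, -0.0224, 0.1506]
tcp_rot: [[-0.964, -0.267, -0.004], [-0.267, 0.964, 0.001], [0.004, 0.002, -1.0]]
force: [-0.5, -0.1, -0.1]
opening: 0.649
grasp_force: 0.0
```

```bash
python3 -c "
from h import *
print(read_state()['position'])
plan([.6039,-.0216,.0805],105.5,4)"
```

```text
[ 0.60266685 -0.02241335  0.1505804 ]
[-0.4, 0.1, 17.5] [0.001, -0.001, -0.0]
[-0.4, 0.1, 17.5] [0.001, -0.001, -0.0]
[-0.4, 0.1, 17.5] [0.001, -0.001, -0.0]
[-0.4, 0.1, 17.5] [0.001, -0.001, -0.0]
```

Call:
drive_tool:
  motion:
    - [[0,1,18],[0,0,0]]
    - [[0,0,18],[0,0,0]]
    - [[0,0,18],[0,0,0]]
    - [[0,0,16],[0,0,0]]
    - [[0,0,0],[0,0,0]]

```text
time_s: 17.35
position: [0.6006, -0.0191, 0.0795]
tcp_rot: [[-0.963, -0.27, -0.008], [-0.27, 0.963, 0.002], [0.007, 0.004, -1.0]]
force: [-0.3, 0.7, -0.3]
opening: 0.651
grasp_force: 0.0
```

Call:
drive_tool:
  motion:
    - [[0,0,0],[0,0,0]]
    - [[0,0,0],[0,0,0]]
    - [[0,0,0],[0,0,0]]
    - [[0,0,0],[0,0,0]]
    - [[0,0,0],[0,0,0]]
  gripper: 0

```text
time_s: 17.85
position: [0.604, -0.0213, 0.0831]
tcp_rot: [[-0.963, -0.269, 0.001], [-0.269, 0.963, -0.0], [-0.001, -0.0, -1.0]]
force: [-0.6, -0.6, 0.3]
opening: 0.28
grasp_force: 0.0
```

Call:
drive_tool:
  motion:
    - [[0,0,0],[0,0,0]]
    - [[0,0,0],[0,0,0]]
    - [[0,0,0],[0,0,0]]
    - [[0,0,0],[0,0,0]]

```text
time_s: 18.25
position: [0.6034, -0.0196, 0.0828]
tcp_rot: [[-0.963, -0.268, -0.001], [-0.268, 0.963, 0.003], [-0.0, 0.003, -1.0]]
force: [-1.7, 4.3, 3.2]
opening: 0.133
grasp_force: 30.0
```

```bash
python3 -c "
from h import *
s=read_state();print(s['position'],s['force'],s['opening'],s['grasp_force'])
plan([.5583,.1391,.0805],105.5,1)"
```

```text
[ 0.60335706 -0.01964042  0.08280275] [-1.65384262  4.27927976  3.22320323] 0.13296328167504015 29.99233055859804
[0.9, 165.0, 2.7] [0.003, 0.0, 0.001]
```

Call:
drive_tool:
  motion:
    - [[0,10,0],[0,0,0]]
    - [[0,20,0],[0,0,0]]
    - [[0,20,0],[0,0,0]]
    - [[0,20,0],[0,0,0]]
    - [[0,20,0],[0,0,0]]

```text
time_s: 18.75
position: [0.5798, 0.0657, 0.0828]
tcp_rot: [[-0.963, -0.269, 0.001], [-0.269, 0.963, -0.001], [-0.001, -0.001, -1.0]]
force: [1.0, -1.2, 1.3]
opening: 0.136
grasp_force: 30.0
```

Call:
drive_tool:
  motion:
    - [[0,20,0],[0,0,0]]
    - [[0,20,0],[0,0,0]]
    - [[0,15,0],[0,0,0]]
    - [[0,10,0],[0,0,0]]
    - [[0,5,0],[0,0,0]]

```text
time_s: 19.25
position: [0.5609, 0.1336, 0.0828]
tcp_rot: [[-0.963, -0.27, 0.001], [-0.27, 0.963, -0.0], [-0.001, -0.0, -1.0]]
force: [-0.2, -2.1, 1.5]
opening: 0.135
grasp_force: 30.0
```

Call:
drive_tool:
  motion:
    - [[0,3,0],[0,0,0]]
    - [[0,2,0],[0,0,0]]
    - [[0,1,0],[0,0,0]]
    - [[0,0,0],[0,0,0]]
    - [[0,0,0],[0,0,0]]

```text
time_s: 19.75
position: [0.5596, 0.1384, 0.0828]
tcp_rot: [[-0.963, -0.268, 0.001], [-0.268, 0.963, 0.0], [-0.001, -0.0, -1.0]]
force: [1.1, -1.6, 5.1]
opening: 0.135
grasp_force: 30.0
```

Call:
drive_tool:
  motion:
    - [[0,2,0],[0,0,0]]
    - [[0,0,0],[0,0,0]]
    - [[0,0,0],[0,0,0]]

```text
time_s: 20.05
position: [0.5594, 0.1394, 0.0828]
tcp_rot: [[-0.963, -0.269, 0.001], [-0.269, 0.963, -0.002], [-0.001, -0.002, -1.0]]
force: [1.4, -4.1, 4.2]
opening: 0.135
grasp_force: 30.0
```

```bash
python3 -c "
from h import *
s=read_state();print(s['position'],s['force'],s['tcp_rot'][:,1]@s['force'])
plan([.5583,.1391,.0805],105.5,1)"
```

```text
[0.55936842 0.13941982 0.08278897] [ 1.42469766 -4.12299334  4.23869155] -4.362864886835367
[1.1, -0.0, 2.3] [-0.002, 0.001, 0.002]
```

Back at the original spot, with the force starting to build. I'll push a little more to be sure of the stop.

Call:
drive_tool:
  motion:
    - [[0,2,0],[0,0,0]]
    - [[0,2,0],[0,0,0]]
    - [[0,0,0],[0,0,0]]
    - [[0,0,0],[0,0,0]]

```text
time_s: 20.45
position: [0.5593, 0.1395, 0.0828]
tcp_rot: [[-0.963, -0.271, 0.003], [-0.271, 0.963, -0.008], [-0.0, -0.008, -1.0]]
force: [2.2, -17.0, 2.7]
opening: 0.134
grasp_force: 30.1
```

Call:
drive_tool:
  motion:
    - [[0,3,0],[0,0,0]]
    - [[0,0,0],[0,0,0]]
    - [[0,0,0],[0,0,0]]

```text
time_s: 20.75
position: [0.5593, 0.1396, 0.0827]
tcp_rot: [[-0.962, -0.273, 0.003], [-0.273, 0.962, -0.012], [0.0, -0.013, -1.0]]
force: [4.6, -25.7, 2.7]
opening: 0.132
grasp_force: 30.1
```

Call:
drive_tool:
  motion:
    - [[0,-3,0],[0,0,0]]
    - [[0,-2,0],[0,0,0]]
    - [[0,0,0],[0,0,0]]

```text
time_s: 21.05
position: [0.5593, 0.1394, 0.0827]
tcp_rot: [[-0.963, -0.27, 0.002], [-0.27, 0.963, -0.004], [-0.001, -0.004, -1.0]]
force: [2.7, -10.7, 2.8]
opening: 0.136
grasp_force: 30.0
```

Call:
drive_tool:
  motion:
    - [[0,0,0],[0,0,0]]
    - [[0,0,0],[0,0,0]]
    - [[0,0,0],[0,0,0]]
    - [[0,0,0],[0,0,0]]
    - [[0,0,0],[0,0,0]]
  gripper: 0.65

```text
time_s: 21.55
position: [0.5574, 0.1429, 0.0822]
tcp_rot: [[-0.963, -0.269, -0.001], [-0.269, 0.963, 0.0], [0.001, 0.0, -1.0]]
force: [0.1, 0.1, 0.8]
opening: 0.504
grasp_force: 0.0
```

Call:
drive_tool:
  motion:
    - [[0,0,0],[0,0,0]]
    - [[0,0,-10],[0,0,0]]
    - [[0,0,-25],[0,0,0]]
    - [[0,0,-35],[0,0,0]]
    - [[0,0,-35],[0,0,0]]

```text
time_s: 22.05
position: [0.5577, 0.1426, 0.189]
tcp_rot: [[-0.963, -0.269, -0.001], [-0.269, 0.963, -0.0], [0.001, 0.0, -1.0]]
force: [0.7, 0.2, 0.4]
opening: 0.649
grasp_force: 0.0
```

Call:
drive_tool:
  motion:
    - [[0,0,-10],[0,0,0]]
    - [[0,0,0],[0,0,0]]
    - [[0,0,0],[0,0,0]]
    - [[0,0,0],[0,0,0]]

```text
time_s: 22.45
position: [0.5568, 0.1424, 0.1959]
tcp_rot: [[-0.963, -0.269, -0.004], [-0.269, 0.963, -0.0], [0.004, 0.001, -1.0]]
force: [-0.1, 0.0, -0.9]
opening: 0.649
grasp_force: 0.0
```

```bash
python3 -c "
from rig import *
import cv2
cv2.imwrite('pics/w7.png',capture('wrist')[:,:,::-1])"
```

```text
(no output)
```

View pics/w7.png

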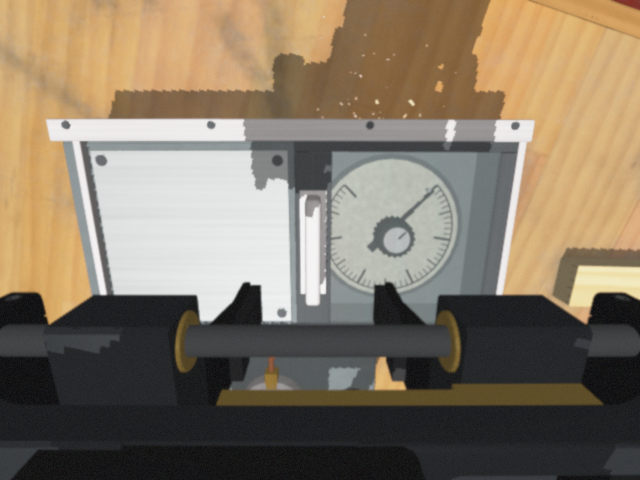

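The window is shut: its frame is over the well edge at column ~295 and the pull is at (312,250). The pointer lies at the zero mark (435,190), and the hand is clear.

```bash
python3 -c "
from rig import *
print(hand_in())"
```

```text
the job is handed in; nothing more can be done
None
```

Job handed in at about 22.5 s: the window was slid fully open, the peak pointer turned back to its zero stop in one grip, and the window slid shut to its stop; the sample and bench items were not touched.

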